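# Earth yourself, then snap down the laptop's shield lids

## Task

First press the brass button on the steel earthing weight lightly to discharge static; then, in the opened laptop, tap the three raised metal shield lids fully down onto their frames: the long one, then the square one, then the round one. Use a light touch with the fingertips, finish one before the next, and do not touch anything else in the laptop. Do not lift or shift the weight or any other loose thing, and finish clear of everything.

Things in the scene. Friction and masses are not known exactly. Their poses are not given: they have to be found in the camera images.
- earth_button_top (a point): Centre of the top face of the round brass button (26 mm across) on top of the earthing weight. It stands about 42 mm above the table, clearly the highest point of the weight.
- earth_button (a joint): How far the sprung earth button is pressed down, m: 0 free, 0.006 at its stop; it resists with about 0.6 N at first and 4 N at the stop, and springs back. 2 to 5 mm is a proper press.
- earth_weight: The earthing weight: a loose round plain steel weight, 60 mm across and 30 mm high without its button, 0.5 to 0.9 kg, with a short brass terminal rod sticking out of its side. It stands on the grey bench mat to the left of the laptop. Origin: centre of its underside, z up.
- laptop: The opened laptop lying on the mat, bottom cover off, fixed: an aluminium tray 210 mm (x) by 300 mm (y) with a rim 14 mm high; the inner floor is 8 mm above its underside. Origin: centre of its underside, 2 mm above the table; its x points away from the robot at yaw 0. Inside are three black battery packs along its near side, two black fans in its far corners (tops 13 mm above the underside) and three plain metal shields between them.
- lid_long_top (a point): Centre of the flat top of the lid of the long rectangular shield (lid 32 x 62 mm, long side along the frame's y), 28 mm above the table when fully up, 21 mm when fully down; axes parallel to the laptop's. Always higher than anything fixed in the laptop around it.
- lid_long (a joint): How far that lid has been pushed down onto its frame, m: 0 fully up (starts at 0 to 0.0015), 0.007 fully down on its stop. It slides straight down against 3.5 N of friction, plus 0.04 N per mm/s of speed, and stays where it is left; it cannot be lifted.
- shield_long: The whole of the long rectangular shield (lid 32 x 62 mm, long side along the frame's y): fixed frame on the laptop's board (10 mm above the table) with its lid of plain bright steel; which of the laptop's three shield places it has varies. Origin: centre of the frame's underside.
- lid_square_top (a point): Centre of the flat top of the lid of the square shield (lid 42 x 42 mm), 28 mm above the table when fully up, 21 mm when fully down; axes parallel to the laptop's. Always higher than anything fixed in the laptop around it.
- lid_square (a joint): How far that lid has been pushed down onto its frame, m: 0 fully up (starts at 0 to 0.0015), 0.007 fully down on its stop. It slides straight down against 3.5 N of friction, plus 0.04 N per mm/s of speed, and stays where it is left; it cannot be lifted.
- shield_square: The whole of the square shield (lid 42 x 42 mm): fixed frame on the laptop's board (10 mm above the table) with its lid of plain bright steel; which of the laptop's three shield places it has varies. Origin: centre of the frame's underside.
- lid_round_top (a point): Centre of the flat top of the lid of the round shield (lid 40 mm across), 28 mm above the table when fully up, 21 mm when fully down; axes parallel to the laptop's. Always higher than anything fixed in the laptop around it.
- lid_round (a joint): How far that lid has been pushed down onto its frame, m: 0 fully up (starts at 0 to 0.0015), 0.007 fully down on its stop. It slides straight down against 3.5 N of friction, plus 0.04 N per mm/s of speed, and stays where it is left; it cannot be lifted.
- shield_round: The whole of the round shield (lid 40 mm across): fixed frame on the laptop's board (10 mm above the table) with its lid of plain bright steel; which of the laptop's three shield places it has varies. Origin: centre of the frame's underside.
- tape_roll: Loose roll of clear tape, 48 mm across, 12 mm high, lying on the laptop's battery packs. Not part of the job: leave it where it is.
- screwdriver: Loose screwdriver, 150 mm long, on the mat between the laptop and the earthing weight. Not part of the job: leave it where it is.
- drive: Loose dark flat disk drive, 70 x 100 x 7 mm, on the mat. Not part of the job: leave it where it is.
- screw_tray: Loose grey tray with six compartments, 75 x 110 x 18 mm, right of the laptop. Not part of the job: leave it where it is.
- flux_jar: Loose small jar, 44 mm across, 50 mm high, right of the laptop. Not part of the job: leave it where it is.
- pry_tool: Loose black plastic pry bar, 140 x 10 x 6 mm, on the mat. Not part of the job: leave it where it is.
- magnet_ring: Loose dark steel ring, 32 mm across, 12 mm high, on the mat. Not part of the job: leave it where it is.
There are look-alikes about, which are no part of the job. What is shaped like the earth_weight but green is not meant.

How it is judged (in metres and radians):
On the way, in this order (a step that is already met when the one before it is completed fails the run):
1. the brass earth button is pressed (1.5 mm or more) (value of joint earth_button above 0.0015 m), for 0.1 s.
2. the long lid is down (5 mm or more of its 7) (value of joint lid_long above 0.005 m), for 0.1 s.
3. the square lid is down (5 mm or more of its 7) (value of joint lid_square above 0.005 m), for 0.1 s.
4. the round lid is down (5 mm or more of its 7) (value of joint lid_round above 0.005 m), for 0.1 s.
At the end, for the whole second after the job is handed in: All three lids are down by at least 5 mm of their 7 mm, the earth button is up again, the earthing weight stands upright within 20 mm of where it was, and every other loose thing is within 20 mm of where it was (value of joint each of lid_long, lid_square, lid_round above 0.005 m and value of joint earth_button below 0.0015 m and distance of each of earth_weight, tape_roll, screwdriver, drive, screw_tray, flux_jar, pry_tool, magnet_ring from where it was at the start of the episode below 0.02 m and angle between earth_weight's own z axis and vertical below 0.1 rad); the robot touches nothing.
It fails at once if a lid is pressed harder than 25 N (contact force between the arm and shield_long above 25 N or contact force between the arm and shield_square above 25 N or contact force between the arm and shield_round above 25 N).
It fails at once if the earthing weight is pressed harder than 25 N (contact force between the arm and earth_weight above 25 N).
It fails at once if the robot presses on the rest of the laptop (more than 2 N) (contact force between the arm and laptop above 2 N).
It fails at once if the earthing weight is lifted (10 mm), shifted (20 mm) or tipped (height (world z) of earth_weight above 0.012 m or distance of earth_weight from where it was at the start of the episode above 0.02 m or angle between earth_weight's own z axis and vertical above 0.2 rad).
It fails at once if another loose thing is shifted or lifted by 20 mm (distance of any of tape_roll, screwdriver, drive, screw_tray, flux_jar, pry_tool, magnet_ring from where it was at the start of the episode above 0.02 m).
It also fails if it takes over 46 s, if anything falls off the work surface, if the arm or the gripper's body presses on something with over 40 N, if the wrist force passes 120 N, or if a joint passes its speed limit or range.

## Robot

A 7-joint arm with a two-finger parallel gripper is mounted at the origin on the work surface. World frame = base frame: x ahead of the robot, y to its left, z up, the work surface at z = 0. Lengths are in mm, angles in rad, forces in N, time in s.
With the tool pointing down it reaches from about 400 to 875 mm from the base axis. Payload 4.4 kg.
Tool frame: the origin (TCP) lies on the centre line of the jaws, within the pads' length; the fingertips stand 19 mm ahead of it and the grasp point (between the pads) is the TCP; z points along the fingers, y is the line along which they close (so a half turn about z gives the same grasp; the last joint's range is limited). The gripper opens to 85 mm and grips with 20 to 120 N. Pads are 22 mm wide; open, the fingers measure 114 mm over their backs; the gripper's body (76 mm by 85 mm) begins 54 mm behind the grasp point. The pads swing forward as they close: fully open they stand 13 mm farther back than shut.
Start: joints at [1.141, 0.628, 0.038, 1.517, -0.027, 0.996, -0.02], TCP at [231.316, -607.462, 250.313] pointing down, gripper open.
Joint ranges: [-3.06, 3.06], [-0.37, 2.12], [-1.25, 1.32], [0.18, 2.47], [-1.1, 4.24], [0.23, 1.98], [-2.94, 2.94]. Speed limits (rad/s): [2.57, 2.57, 3.14, 3.14, 3.14, 3.14, 3.14].

## Interface

Orientations are given as [roll, pitch, yaw] about the fixed x, y, z axes, in that order (R = Rz(yaw) Ry(pitch) Rx(roll)).
In Python, from cell import ctrl, viewer, silhouettes gives the robot as it stands.
- The arm moves only by the shell command python3 -m creep 'ROWS'. ROWS is JSON, a list of rows, each an object with "jaw": the gripper command: -1 is shut, 1 is fully open, values between are in proportion; "xyz": the shift along the tool's x, y, z in mm, a list of three; "angular": the turn, a rotation vector about the tool's x, y, z in rad, a list of three. In form: [{"jaw": jaw, "xyz": [tx, ty, tz], "angular": [rx, ry, rz]}, ...]. A call has 1 to 12 rows; each row is the pose to reach, as a shift and turn from the pose commanded when the call began, along the tool's axes at that moment; what a row does not reach only later rows make up. A row lasts 1/8 s, in which the tool goes at most 62.5 mm and 10.7 degrees, less where a joint would pass 70% of its speed; a pose out of reach is approached as far as the arm can. A call with a gripper value outside its range is refused whole. The fingers move at their own pace and stop on an object; the grip force is fixed at half the most. Time passes only in rows, so rows that repeat a pose let the fingers close. It gives the time, the measured TCP pose, the force, the opening and the grip force at its end, in the units of the state.
- ctrl.read_state(): the state, without advancing time (a new reading comes with each control period).
- viewer.get_image(name): name is "scene" or "side" or "wrist"; returns (picture, depth): 400x640x3 uint8, red, green, blue; 400x640 float32, mm along the optical axis (not along the pixel's ray), 0 where there is no reading.
- viewer.camera_model(name): a dict with "fx", "fy", "cx", "cy" (pixels), "T" (4x4, takes a point from camera to world coordinates). Camera axes: x right, y down, z forward; pixel columns grow to the right and rows downward; lengths in mm; the calibration is good to about 2 mm. The wrist camera is an equidistant fisheye: a pixel r from the principal point sees the ray r / f radians off the axis. A picture is of the moment at which its call begins: read the wrist's pose just before it. camera_model takes no time and is no camera call; for the wrist camera it gives the pose at the moment of the call.
- ctrl.finish_job(): hands the job in; it is judged then, once.
Trained networks look in the newest picture that a camera, given by its name, has taken for a name from the list of things; names that differ only in an ending like _2 or _b are one class to them, and where a whole thing is asked for, a point or a joint stands for the part that bears it (a point fixed in the world has none). Each returns a list of dicts, best first, with "score" (0 to 1); they miss things now and then, are a little off and sometimes report something else, mostly with a low value. They report only what shows in the picture. A call takes as long as a camera call. They do not tell look-alikes from the thing itself.
- silhouettes(camera, target): "pixels" (400x640 bool, what is visible of it) and "xy" ([column, row] in pixels, amid what is visible of it).
The state is a dict: "clock": time; "qpos": joint angles; "qd": joint speeds; "tau": joint torques, N m; "eef_pos": TCP position; "tool_rot": TCP orientation; "force": force on the tool from outside, world axes, zero at the start; "torque": the same for the moment, N m; "width": finger opening in mm; "gripper_force": force on a finger pad.
Only numpy, scipy, OpenCV 4.12 (cv2) and the standard library are available. Lean on these libraries where they do the work, as an engineer would, in place of code of your own. Each camera call takes 0.05 s, during which the arm holds its last target. There are 200 camera calls.

## Working session

There is one attempt and no reset: what is moved stays moved. The work goes in short steps, Python scripts to look and compute and a shell command to move; the robot and the scene stay as the last step left them, time stands still between calls to the robot, and variables do not carry over. Pictures are saved under pics/ and viewed, at most 10 in all, crops included, and the job is handed in when it is done.

```bash
mkdir -p pics; cat > h.py <<'E'
import numpy as np, cv2
from cell import ctrl, viewer, silhouettes
def pts(cam,depth,mask):
    m=viewer.camera_model(cam); v,u=np.nonzero(mask&(depth>0)); d=depth[v,u]
    p=np.c_[(u-m['cx'])/m['fx']*d,(v-m['cy'])/m['fy']*d,d,np.ones(len(d))]
    return (p@np.array(m['T']).T)[:,:3]
E
python3 - <<'E'
from h import *
s=ctrl.read_state(); print(s['clock'],s['eef_pos'],s['tool_rot'],s['width'],s['force'])
for c in ['scene','side']:
    im,d=viewer.get_image(c); cv2.imwrite(f'pics/{c}0.png',im[...,::-1])
    print(c,np.round(viewer.camera_model(c)['T'],2).tolist())
    for t in ['earth_weight','earth_button_top','shield_long','shield_square','shield_round','lid_long_top']+(['laptop','flux_jar','tape_roll','screwdriver'] if c=='scene' else []):
        for r in silhouettes(c,t)[:3]:
            p=pts(c,d,r['pixels'])
            if len(p)<5: continue
            zt=np.percentile(p[:,2],97); q=p[p[:,2]>zt-3]
            print(c,t,round(r['score'],2),np.round(r['xy']),len(p),'zt',round(zt,1),'topcentre',np.round((q.min(0)+q.max(0))/2,1),'mean',q.mean(0).round(1),'ext',np.ptp(q,0).round())
E
```

```text
0.0 [ 231.13195846 -606.90179418  249.39339958] [-3.13972803e+00 -9.83366761e-06  3.63793564e-01] 85.30585115912938 [ 0.01081438 -0.08402187 -0.66917245]
scene [[-0.88, 0.31, -0.37, 761.92], [0.48, 0.57, -0.67, 592.8], [0.01, -0.76, -0.64, 641.35], [0.0, 0.0, 0.0, 1.0]]
scene earth_weight 0.69 [350. 317.] 877 zt 43.6 topcentre [527.8 281.3  43. ] mean [527.6 281.6  42.8] ext [24. 24.  5.]
scene earth_weight 0.67 [412. 319.] 860 zt 43.8 topcentre [424.8 347.8  43.3] mean [425.4 347.9  43.1] ext [26. 24.  5.]
scene earth_weight 0.66 [439. 264.] 613 zt 41.9 topcentre [275.6 267.3  41.3] mean [276.7 267.4  41.2] ext [26. 23.  4.]
scene earth_button_top 0.74 [414. 317.] 148 zt 44.8 topcentre [425.6 348.6  43.8] mean [425.7 348.6  43.2] ext [23. 22.  4.]
scene earth_button_top 0.59 [349. 306.] 189 zt 44.5 topcentre [527.8 281.3  43.4] mean [527.5 281.5  42.9] ext [24. 24.  4.]
scene earth_button_top 0.42 [441. 255.] 87 zt 42.8 topcentre [276.5 268.3  41.6] mean [276.8 268.   41.3] ext [23. 21.  4.]
scene shield_long 0.89 [295. 244.] 357 zt 30.5 topcentre [529.6  67.5  29.6] mean [529.5  68
[... 2009 characters left out ...]
 316 zt 28.8 topcentre [ 548.5 -117.4   28.3] mean [ 548.6 -116.2   27. ] ext [43. 46.  5.]
side shield_square 0.56 [386. 135.] 413 zt 11.3 topcentre [693.7 336.1  10.4] mean [694.  336.    9.8] ext [ 78. 103.   4.]
side shield_round 0.46 [373. 205.] 195 zt 28.9 topcentre [567.5 -24.1  28.2] mean [567.7 -24.   27.3] ext [38. 38.  5.]
side shield_round 0.4 [377. 206.] 155 zt 29.0 topcentre [567.1 -25.3  28.3] mean [567.2 -25.2  27.3] ext [37. 36.  4.]
side lid_long_top 0.63 [487. 306.] 639 zt 53.3 topcentre [ 688.9 -384.6   53.2] mean [ 689.2 -385.4   51.8] ext [39. 38.  6.]
side lid_long_top 0.62 [352. 185.] 238 zt 29.2 topcentre [527.8  63.   28.4] mean [528.   60.9  27.6] ext [37. 64.  4.]
```

View pics/scene0.png

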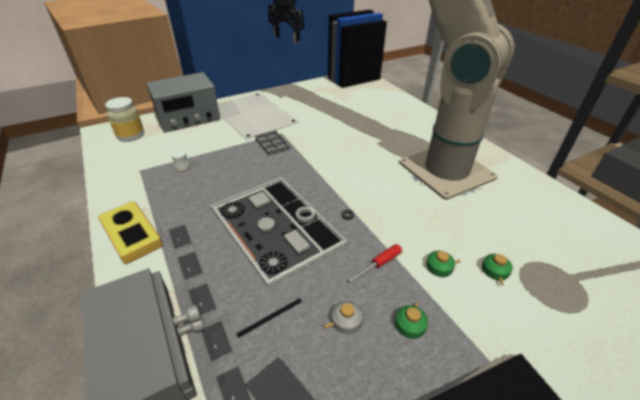

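View pics/side0.png

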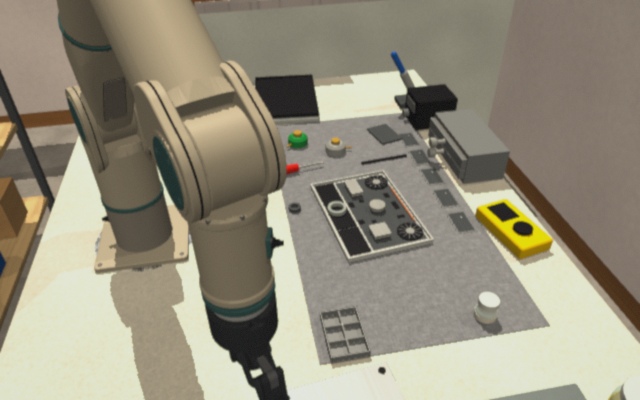

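The scene view shows the grey steel weight at about (347,315), with three green look-alikes beside it. The laptop lids are at (295,241), (266,224) and (258,199). The side view agrees: steel weight at (335,147), lids at (353,187), (376,206) and (379,231). I'll go above the weight with the jaws shut and yaw turned to 0.

```bash
python3 -m creep '[{"jaw":-1,"xyz":[49,-60,0],"angular":[0,0,0.18]},{"jaw":-1,"xyz":[592,-723,80],"angular":[0,0,0.364]},{"jaw":-1,"xyz":[592,-723,80],"angular":[0,0,0.364]},{"jaw":-1,"xyz":[592,-723,80],"angular":[0,0,0.364]},{"jaw":-1,"xyz":[592,-723,80],"angular":[0,0,0.364]},{"jaw":-1,"xyz":[592,-723,80],"angular":[0,0,0.364]},{"jaw":-1,"xyz":[592,-723,80],"angular":[0,0,0.364]},{"jaw":-1,"xyz":[592,-723,80],"angular":[0,0,0.364]},{"jaw":-1,"xyz":[592,-723,80],"angular":[0,0,0.364]},{"jaw":-1,"xyz":[592,-723,80],"angular":[0,0,0.364]},{"jaw":-1,"xyz":[592,-723,80],"angular":[0,0,0.364]},{"jaw":-1,"xyz":[592,-723,80],"angular":[0,0,0.364]}]'; python3 -c "
from h import *
s=ctrl.read_state();print(s['clock'],s['eef_pos'],s['tool_rot'],s['qpos'],s['force'],s['width'])"
```

```text
clock: 2.4
eef_pos: [468.8, 103.3, 187.6]
tool_rot: [-3.142, -0.001, -0.0]
force: [1.5, -0.7, -0.4]
width: -0.3
gripper_force: 0.0
2.4 [468.77923582 103.2817933  187.6348559 ] [-3.14155534e+00 -1.21288294e-03 -4.01976193e-05] [-0.35190993  0.48524671  0.10799591  2.04976618 -0.08744742  0.60959819
 -1.75544009] [ 1.47133046 -0.73175945 -0.36832478] -0.2614479150628577
```

```bash
python3 -m creep '[{"jaw":-1,"xyz":[58,-176,50],"angular":[0,0,0]},{"jaw":-1,"xyz":[58,-176,50],"angular":[0,0,0]},{"jaw":-1,"xyz":[58,-176,50],"angular":[0,0,0]},{"jaw":-1,"xyz":[58,-176,50],"angular":[0,0,0]},{"jaw":-1,"xyz":[58,-176,50],"angular":[0,0,0]},{"jaw":-1,"xyz":[58,-176,50],"angular":[0,0,0]}]'; python3 - <<'E'
from h import *
s=ctrl.read_state();print(s['eef_pos'],s['force'])
im,d=viewer.get_image('wrist');s=ctrl.read_state()
cv2.imwrite('pics/w1.png',im[...,::-1]);m=viewer.camera_model('wrist');print({k:m[k] for k in('fx','fy','cx','cy')},np.round(m['T'],2).tolist())
def wp(r,z0,z1):
    v,u=np.nonzero(r&(d>0));D=d[v,u];x=(u-m['cx'])/m['fx'];y=(v-m['cy'])/m['fy'];t=np.hypot(x,y)+1e-9
    k=np.tan(t)/t;P=np.c_[x*k*D,y*k*D,D,np.ones(len(D))]@np.array(m['T']).T;P=P[:,:3]
    return P[(P[:,2]>z0)&(P[:,2]<z1)]
for t,z in[('earth_weight',38),('earth_button_top',38),('shield_long',24),('shield_round',24),('shield_square',24)]:
    for r in silhouettes('wrist',t)[:3]:
        q=wp(r['pixels'],z,z+10)
        if len(q)>9: print(t,round(r['score'],2),np.round(r['xy']),len(q),((q.min(0)+q.max(0))/2).round(1),q.mean(0).round(1),np.ptp(q,0).round())
E
```

```text
clock: 3.15
eef_pos: [526.2, 275.1, 138.0]
tool_rot: [3.141, -0.0, -0.003]
force: [-0.0, -0.4, 0.2]
width: 0.2
gripper_force: 0.0
[526.21211441 275.13577029 137.97749736] [-0.04531088 -0.44620915  0.22174819]
{'fx': 309.70691628693146, 'fy': 309.70691628693146, 'cx': 316.1226777748271, 'cy': 195.4339375666214} [[-0.0, -0.96, -0.27, 592.5], [-1.0, 0.0, -0.0, 275.24], [0.0, 0.27, -0.96, 261.27], [0.0, 0.0, 0.0, 1.0]]
earth_weight 0.8 [235. 269.] 59 [422.3 355.3  41.8] [421.7 354.9  41.8] [12.  6.  3.]
earth_weight 0.77 [311. 195.] 891 [526.5 280.9  40.8] [527.2 280.5  41.5] [25. 25.  5.]
earth_button_top 0.72 [309. 199.] 854 [527.  280.9  40.8] [527.5 280.5  41.5] [24. 25.  5.]
earth_button_top 0.51 [230. 315.] 34 [420.9 355.3  41.8] [421.3 355.2  41.8] [9. 5. 3.]
shield_long 0.88 [531. 195.] 1570 [528.   67.   26.8] [528.3  69.1  27.3] [38. 66.  6.]
shield_long 0.4 [310. 196.] 2994 [526.8 280.2  29. ] [529.7 280.   29.2] [58. 58. 10.]
shield_round 0.74 [590. 158.] 648 [567.9 -19.8  26.5] [568.  -17.8  26.7] [39. 41.  5.]
shield_square 0.86 [629. 180.] 543 [ 548.1 -112.1   26.2] [ 548.4 -109.3   26.6] [45. 47.  4.]
```

View pics/w1.png

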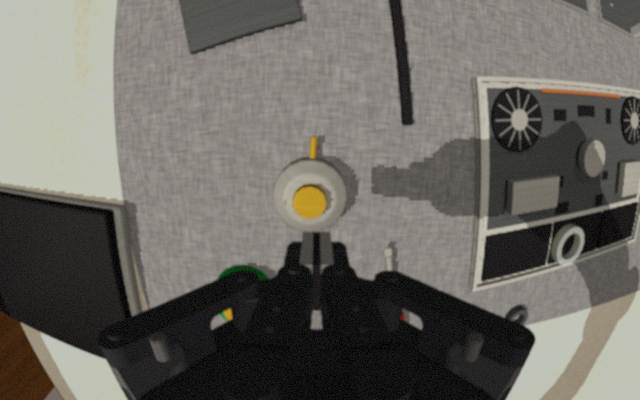

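The wrist view shows the steel weight's brass button at (309,201), just ahead of the shut fingertips. The lids are at (533,195), (592,158) and (629,180). Next I'll centre over the button and go down near it.

```bash
python3 -m creep '[{"jaw":-1,"xyz":[1,-3,30],"angular":[0,0,0]},{"jaw":-1,"xyz":[1,-3,55],"angular":[0,0,0]},{"jaw":-1,"xyz":[1,-3,66],"angular":[0,0,0]},{"jaw":-1,"xyz":[1,-3,66],"angular":[0,0,0]},{"jaw":-1,"xyz":[1,-3,66],"angular":[0,0,0]},{"jaw":-1,"xyz":[1,-3,66],"angular":[0,0,0]}]'
```

```text
clock: 4.2
eef_pos: [527.7, 280.5, 72.5]
tool_rot: [-3.141, -0.002, -0.0]
force: [-0.1, 0.4, -0.6]
width: 0.1
gripper_force: 0.0
```

```bash
python3 -m creep '[{"jaw":-1,"xyz":[0,0,5],"angular":[0,0,0]},{"jaw":-1,"xyz":[0,0,9],"angular":[0,0,0]},{"jaw":-1,"xyz":[0,0,11],"angular":[0,0,0]},{"jaw":-1,"xyz":[0,0,12],"angular":[0,0,0]},{"jaw":-1,"xyz":[0,0,13],"angular":[0,0,0]},{"jaw":-1,"xyz":[0,0,13],"angular":[0,0,0]},{"jaw":-1,"xyz":[0,0,13],"angular":[0,0,0]}]'
```

```text
clock: 5.08
eef_pos: [526.8, 280.1, 58.6]
tool_rot: [3.141, 0.0, -0.0]
force: [-0.8, -0.1, 2.6]
width: 0.0
gripper_force: 1.0
```

```bash
python3 -m creep '[{"jaw":-1,"xyz":[0,0,0.7],"angular":[0,0,0]},{"jaw":-1,"xyz":[0,0,0.7],"angular":[0,0,0]},{"jaw":-1,"xyz":[0,0,0.7],"angular":[0,0,0]}]'
```

```text
clock: 5.45
eef_pos: [526.8, 280.1, 57.8]
tool_rot: [3.141, 0.0, -0.0]
force: [-2.0, -0.6, 2.9]
width: 0.3
gripper_force: 1.2
```

```bash
python3 -m creep '[{"jaw":-1,"xyz":[0,0,-20],"angular":[0,0,0]},{"jaw":-1,"xyz":[0,0,-45],"angular":[0,0,0]},{"jaw":-1,"xyz":[1,50,-45],"angular":[0,0,0]},{"jaw":-1,"xyz":[1,110,-45],"angular":[0,0,0]},{"jaw":-1,"xyz":[1,170,-45],"angular":[0,0,0]},{"jaw":-1,"xyz":[1,205,-45],"angular":[0,0,0]},{"jaw":-1,"xyz":[1,213,-45],"angular":[0,0,0]},{"jaw":-1,"xyz":[1,213,-30],"angular":[0,0,0]},{"jaw":-1,"xyz":[1,213,-10],"angular":[0,0,0]},{"jaw":-1,"xyz":[1,213,0],"angular":[0,0,0]},{"jaw":-1,"xyz":[1,213,0],"angular":[0,0,0]},{"jaw":-1,"xyz":[1,213,0],"angular":[0,0,0]}]'
```

```text
clock: 6.95
eef_pos: [528.3, 67.8, 58.0]
tool_rot: [-3.141, -0.001, 0.001]
force: [-0.0, 0.1, 1.4]
width: 0.0
gripper_force: 0.0
```

```bash
python3 -m creep '[{"jaw":-1,"xyz":[0,0,5],"angular":[0,0,0]},{"jaw":-1,"xyz":[0,0,9],"angular":[0,0,0]},{"jaw":-1,"xyz":[0,0,10],"angular":[0,0,0]},{"jaw":-1,"xyz":[0,0,11],"angular":[0,0,0]},{"jaw":-1,"xyz":[0,0,12],"angular":[0,0,0]},{"jaw":-1,"xyz":[0,0,13],"angular":[0,0,0]},{"jaw":-1,"xyz":[0,0,14],"angular":[0,0,0]},{"jaw":-1,"xyz":[0,0,15],"angular":[0,0,0]},{"jaw":-1,"xyz":[0,0,16],"angular":[0,0,0]},{"jaw":-1,"xyz":[0,0,16],"angular":[0,0,0]}]'
```

```text
clock: 8.2
eef_pos: [528.0, 67.1, 41.7]
tool_rot: [3.142, -0.0, -0.0]
force: [-0.3, -0.6, 1.4]
width: -0.1
gripper_force: 1.0
```

```bash
python3 -m creep '[{"jaw":-1,"xyz":[0,0,0.5],"angular":[0,0,0]},{"jaw":-1,"xyz":[0,0,1],"angular":[0,0,0]},{"jaw":-1,"xyz":[0,0,1.3],"angular":[0,0,0]},{"jaw":-1,"xyz":[0,0,1.3],"angular":[0,0,0]}]'
```

```text
clock: 8.7
eef_pos: [528.0, 67.1, 40.5]
tool_rot: [3.142, -0.0, -0.0]
force: [-1.0, -0.8, 3.4]
width: 0.3
gripper_force: 1.4
```

```bash
python3 -m creep '[{"jaw":-1,"xyz":[0,0,0.4],"angular":[0,0,0]},{"jaw":-1,"xyz":[0,0,0.8],"angular":[0,0,0]},{"jaw":-1,"xyz":[0,0,0.8],"angular":[0,0,0]}]'
```

```text
clock: 9.07
eef_pos: [528.0, 67.1, 40.1]
tool_rot: [-3.142, -0.0, -0.0]
force: [-1.0, -1.3, 6.3]
width: 0.1
gripper_force: 3.4
```

The force climbed past friction at tip height 21 mm, so the long lid is on its stop. Next is the square lid.

```bash
python3 -m creep '[{"jaw":-1,"xyz":[0,0,-20],"angular":[0,0,0]},{"jaw":-1,"xyz":[0,0,-50],"angular":[0,0,0]},{"jaw":-1,"xyz":[8,50,-55],"angular":[0,0,0]},{"jaw":-1,"xyz":[15,110,-55],"angular":[0,0,0]},{"jaw":-1,"xyz":[20,160,-55],"angular":[0,0,0]},{"jaw":-1,"xyz":[21,180,-55],"angular":[0,0,0]},{"jaw":-1,"xyz":[21,180,-55],"angular":[0,0,0]},{"jaw":-1,"xyz":[21,180,-35],"angular":[0,0,0]},{"jaw":-1,"xyz":[21,180,-20],"angular":[0,0,0]},{"jaw":-1,"xyz":[21,180,-17],"angular":[0,0,0]},{"jaw":-1,"xyz":[21,180,-17],"angular":[0,0,0]},{"jaw":-1,"xyz":[21,180,-17],"angular":[0,0,0]}]'
```

```text
clock: 10.58
eef_pos: [549.3, -112.7, 57.2]
tool_rot: [3.141, -0.001, 0.0]
force: [0.8, 0.1, -0.2]
width: -0.3
gripper_force: 0.0
```

```bash
python3 -m creep '[{"jaw":-1,"xyz":[0,0,5],"angular":[0,0,0]},{"jaw":-1,"xyz":[0,0,8],"angular":[0,0,0]},{"jaw":-1,"xyz":[0,0,9],"angular":[0,0,0]},{"jaw":-1,"xyz":[0,0,10],"angular":[0,0,0]},{"jaw":-1,"xyz":[0,0,11],"angular":[0,0,0]},{"jaw":-1,"xyz":[0,0,12],"angular":[0,0,0]},{"jaw":-1,"xyz":[0,0,13],"angular":[0,0,0]},{"jaw":-1,"xyz":[0,0,14],"angular":[0,0,0]},{"jaw":-1,"xyz":[0,0,15],"angular":[0,0,0]},{"jaw":-1,"xyz":[0,0,15],"angular":[0,0,0]}]'
```

```text
clock: 11.82
eef_pos: [548.9, -112.9, 41.6]
tool_rot: [3.142, -0.0, -0.0]
force: [-1.1, 0.0, 1.4]
width: 0.1
gripper_force: 1.1
```

```bash
python3 -m creep '[{"jaw":-1,"xyz":[0,0,0.5],"angular":[0,0,0]},{"jaw":-1,"xyz":[0,0,1],"angular":[0,0,0]},{"jaw":-1,"xyz":[0,0,1.5],"angular":[0,0,0]},{"jaw":-1,"xyz":[0,0,1.5],"angular":[0,0,0]}]'
```

```text
clock: 12.32
eef_pos: [549.0, -112.9, 40.1]
tool_rot: [3.142, -0.0, -0.0]
force: [-0.3, -0.3, 1.9]
width: -0.3
gripper_force: 1.3
```

```bash
python3 -m creep '[{"jaw":-1,"xyz":[0,0,0.5],"angular":[0,0,0]},{"jaw":-1,"xyz":[0,0,0.9],"angular":[0,0,0]},{"jaw":-1,"xyz":[0,0,0.9],"angular":[0,0,0]}]'
```

```text
clock: 12.7
eef_pos: [549.0, -112.9, 40.1]
tool_rot: [3.142, -0.0, -0.0]
force: [-2.0, 0.0, 10.1]
width: 0.1
gripper_force: 4.9
```

The square lid is on its stop. Now the round one.

```bash
python3 -m creep '[{"jaw":-1,"xyz":[0,0,-20],"angular":[0,0,0]},{"jaw":-1,"xyz":[0,0,-50],"angular":[0,0,0]},{"jaw":-1,"xyz":[8,-40,-55],"angular":[0,0,0]},{"jaw":-1,"xyz":[16,-80,-55],"angular":[0,0,0]},{"jaw":-1,"xyz":[19,-93,-55],"angular":[0,0,0]},{"jaw":-1,"xyz":[19,-93,-55],"angular":[0,0,0]},{"jaw":-1,"xyz":[19,-93,-35],"angular":[0,0,0]},{"jaw":-1,"xyz":[19,-93,-20],"angular":[0,0,0]},{"jaw":-1,"xyz":[19,-93,-17],"angular":[0,0,0]},{"jaw":-1,"xyz":[19,-93,-17],"angular":[0,0,0]},{"jaw":-1,"xyz":[19,-93,-17],"angular":[0,0,0]}]'
```

```text
clock: 14.08
eef_pos: [568.4, -20.1, 56.8]
tool_rot: [3.142, -0.001, -0.001]
force: [1.1, -0.1, -0.5]
width: 0.0
gripper_force: 0.0
```

```bash
python3 -m creep '[{"jaw":-1,"xyz":[0,0,5],"angular":[0,0,0]},{"jaw":-1,"xyz":[0,0,8],"angular":[0,0,0]},{"jaw":-1,"xyz":[0,0,9],"angular":[0,0,0]},{"jaw":-1,"xyz":[0,0,10],"angular":[0,0,0]},{"jaw":-1,"xyz":[0,0,11],"angular":[0,0,0]},{"jaw":-1,"xyz":[0,0,12],"angular":[0,0,0]},{"jaw":-1,"xyz":[0,0,13],"angular":[0,0,0]},{"jaw":-1,"xyz":[0,0,14],"angular":[0,0,0]},{"jaw":-1,"xyz":[0,0,15],"angular":[0,0,0]},{"jaw":-1,"xyz":[0,0,15],"angular":[0,0,0]}]'
```

```text
clock: 15.32
eef_pos: [567.9, -19.8, 41.2]
tool_rot: [-3.142, 0.0, -0.0]
force: [-1.1, 0.0, 2.2]
width: -0.1
gripper_force: 1.0
```

```bash
python3 -m creep '[{"jaw":-1,"xyz":[0,0,0.5],"angular":[0,0,0]},{"jaw":-1,"xyz":[0,0,1],"angular":[0,0,0]},{"jaw":-1,"xyz":[0,0,1.4],"angular":[0,0,0]},{"jaw":-1,"xyz":[0,0,1.4],"angular":[0,0,0]}]'
```

```text
clock: 15.82
eef_pos: [568.0, -19.8, 40.1]
tool_rot: [-3.142, -0.0, -0.0]
force: [-0.7, -0.5, 5.2]
width: -0.0
gripper_force: 2.5
```

```bash
python3 -m creep '[{"jaw":-1,"xyz":[0,0,0.4],"angular":[0,0,0]},{"jaw":-1,"xyz":[0,0,0.4],"angular":[0,0,0]},{"jaw":-1,"xyz":[0,0,-20],"angular":[0,0,0]},{"jaw":-1,"xyz":[0,0,-60],"angular":[0,0,0]},{"jaw":-1,"xyz":[0,0,-120],"angular":[0,0,0]},{"jaw":-1,"xyz":[-30,0,-180],"angular":[0,0,0]},{"jaw":-1,"xyz":[-60,0,-220],"angular":[0,0,0]},{"jaw":-1,"xyz":[-60,0,-220],"angular":[0,0,0]},{"jaw":-1,"xyz":[-60,0,-220],"angular":[0,0,0]},{"jaw":-1,"xyz":[-60,0,-220],"angular":[0,0,0]}]'; python3 - <<'E'
from h import *
for c in ['scene','side']:
    im,d=viewer.get_image(c)
    cv2.imwrite(f'pics/{c}1.png',im[...,::-1])
    for t in ['earth_button_top','shield_long','shield_square','shield_round','tape_roll','screwdriver']:
        for r in silhouettes(c,t)[:2]:
            q=pts(c,d,r['pixels'])
            if len(q)<9: continue
            zt=np.percentile(q[:,2],90);q=q[q[:,2]>zt-3];print(c,t,round(r['score'],2),q.mean(0).round(1),round(zt,1))
E
```

```text
clock: 17.08
eef_pos: [507.9, -19.8, 258.4]
tool_rot: [3.142, 0.002, -0.0]
force: [0.4, -1.2, 0.3]
width: 0.3
gripper_force: 0.0
scene earth_button_top 0.64 [173.8 332.7  41.3] 42.3
scene earth_button_top 0.54 [276.9 268.9  41.2] 42.2
scene shield_long 0.87 [529.6  68.4  21.8] 23.0
scene shield_long 0.58 [527.8 281.7  42.8] 44.0
scene shield_square 0.5 [ 549.7 -110.9   21.6] 22.8
scene shield_round 0.72 [527.9 281.9  42.6] 42.1
scene shield_round 0.65 [569.5 -17.9  21.7] 23.0
scene tape_roll 0.46 [469.   -5.7  26.6] 27.5
scene screwdriver 0.59 [368.9 195.9  27.5] 28.4
side earth_button_top 0.58 [525.3 273.6  40.9] 42.0
side earth_button_top 0.51 [171.9 327.5  38.8] 39.6
side shield_long 0.5 [528.5  60.   20.4] 21.6
side shield_square 0.6 [ 548.3 -116.5   20.7] 21.9
side shield_square 0.32 [ 548.  -116.8   20.7] 21.9
side shield_round 0.44 [568.6 -24.2  21. ] 22.0
side tape_roll 0.54 [468.1 -13.   24.9] 25.9
side tape_roll 0.49 [568.8 -24.   21. ] 22.0
side screwdriver 0.86 [366.1 188.1  25.4] 26.1
```

View pics/scene1.png

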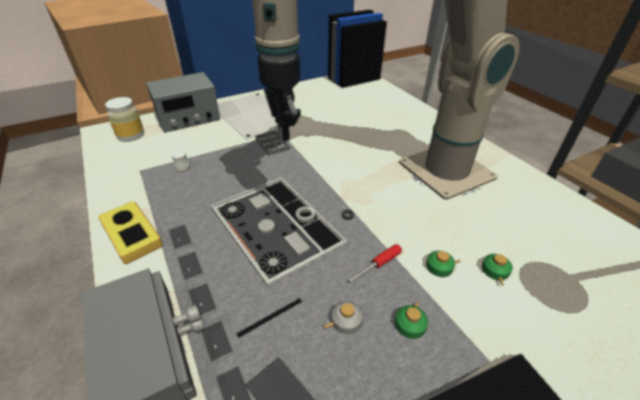

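The picture shows all three lids down, at (295,241), (266,226) and (258,199). The weight is unmoved at (347,315), every loose thing is in place and the arm is clear.

```bash
python3 -c "
from cell import ctrl
print(ctrl.finish_job())"
```

```text
the job is handed in; nothing more can be done
None
```

I pressed the earth button on the steel weight, then tapped the long, square and round lids down to their stops in that order. I handed the job in at about 17 s with the arm clear; no verdict came back, but the last camera check showed all three lids down, the button up and nothing shifted.

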